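# Clamp a filter cube in the ratchet vise

## Robot

A 6-joint arm with a two-finger parallel gripper is mounted at the origin on the work surface. World frame = base frame: x ahead of the robot, y to its left, z up, the work surface at z = 0. Lengths are in mm, angles in rad, forces in N, time in s.
With the tool pointing down it reaches from about 275 to 750 mm from the base axis. Payload 10.2 kg.
Tool frame: the origin (TCP) lies at the very end of the fingers, on their centre line; the grasp point (between the pads) lies 19 mm behind it; z points along the fingers, y is the direction in which the jaws open and shut (so a half turn about z gives the same grasp; the last joint's range is limited). The gripper opens to 85 mm and grips with 20 to 120 N. Pads are 22 mm wide; open, the fingers measure 114 mm over their backs; the gripper's body (76 mm by 85 mm) begins 54 mm behind the grasp point. The pads swing forward as they close: fully open they stand 13 mm farther back than shut.
Start: joints at [1.103, 0.313, 1.498, -0, 1.331, -0.223], TCP at [127.253, 509.35, 231.294] pointing down, gripper open.
Joint ranges: [-2.94, 2.94], [-0.97, 2.17], [0.19, 2.56], [-1.23, 4.37], [0.02, 3.11], [-2.88, 2.88]. Speed limits (rad/s): [2.39, 2.39, 3.01, 3.14, 3.14, 3.14].

## Interface

Orientations are given as a rotation vector (axis times angle).
In Python, from rig import readout, grab_frame, get_calibration, r gives the robot as it stands.
- The arm moves only by the tool carry_out, never from a script. Its argument "rows" is a list of rows, each a list of 2 entries, a list of its own where there are three numbers: the shift along the tool's x, y, z in cm, then the turn, a rotation vector about the tool's x, y, z in degrees. A call has 1 to 5 rows; each row is the pose to reach, as a shift and turn from the pose commanded when the call began, along the tool's axes at that moment; what a row does not reach only later rows make up. A row lasts 1/10 s, in which the tool goes at most 50 mm and 8.59 degrees, less where a joint would pass 70% of its speed; a pose out of reach is approached as far as the arm can. A call with a gripper value outside its range is refused whole. "jaw" is the closure, from 0 (fully open) to 1 (shut), set as the call begins (left out, the last holds). The fingers move at their own pace and stop on an object; the grip force is fixed at half the most. Time passes only in rows, so rows that repeat a pose let the fingers close. It gives the time, the measured TCP pose, the force and the opening at its end, in the units of the state.
- readout.sense(): the state, without advancing time (a new reading comes with each control period).
- grab_frame(name): name is "scene" or "top"; returns (picture, depth): 480x640x3 uint8, red, green, blue; 480x640 float32, mm along the optical axis (not along the pixel's ray), 0 where there is no reading.
- get_calibration(name): a dict with "fovy" (degrees; the focal length in pixels is half the picture's height over the tangent of half this angle, whatever the lens; pixels are square), "cx", "cy" (the principal point, pixels), "k1" (the pictures are not rectified: a ray, as slopes to the right and down, at radius r is drawn at 1 + k1 r^2 times it, then the intrinsics apply), "world_from_camera" (4x4, takes a point from camera to world coordinates). Camera axes: x right, y up, looking along -z (the intrinsics and any distortion apply to the point x, -y, -z); pixel columns grow to the right and rows downward; lengths in mm; the calibration is good to about 2 mm. A picture is of the moment at which its call begins. get_calibration takes no time and is no camera call.
- r.hand_in(): hands the job in, once; it reports no verdict.
The state is a dict: "t": time; "qpos": joint angles; "dq": joint speeds; "tau": joint torques, N m; "position": TCP position; "ee_rot": TCP orientation; "force": force on the tool from outside, world axes, zero at the start; "ft_torque": the same for the moment, N m; "grip_width": finger opening in mm.
Only numpy, scipy, OpenCV 4.12 (cv2) and the standard library are available. Lean on these libraries where they do the work, as an engineer would, in place of code of your own. Each camera call takes 0.05 s, during which the arm holds its last target. There are 200 camera calls.

## Task

Set the microscope's filter cube (the black block with the round windows) upright in the nest of the ratchet vise, lengthwise between the jaws, and let go of it. Then take the lever's handle and pump it in full strokes until you feel that the cube is clamped firmly against the fixed jaw: no further stroke once it is tight, as overtightening cracks the optics. Finish with the handle back at its rest stop and released, and leave the other things alone.

Things in the scene. Friction and masses are not known exactly. Their poses are not given: they have to be found in the camera images.
- vise: ratchet vise fixed on the bench, dark steel base 285 x 90 x 12 mm. Origin on the bench under its middle; x runs along it from the lever end (ratchet housing) to the fixed jaw, the way the toothed sliding jaw with its sprung pad advances; z up. The jaw's start is unknown: with the cube in, a gap of 9 to 27 mm is left, 2 to 4 strokes. All but the handle is below 72 mm
- anvil: fixed steel jaw at the vise's +x end, 20 x 60 x 40 mm, top 52 mm above the bench; origin at the foot of its pressing face, which looks along the vise's -x (vise x = 125 mm). Axes as the vise's
- seat (a point): place of the middle of the cube's underside when clamped: on the nest's flat floor, 18 mm above the bench, 28 mm from the fixed jaw's face. Axes as the vise's. Guide rails 5 mm high run along x on both sides, 46 mm apart. The pad starts 65 to 82 mm from the fixed jaw, so put the cube down 3 to 4 mm short of it (towards -x); the pad pushes it home
- pivot (a point): point on the lever's upright axis, level with the point handle (vise x = -65, y = +23 mm). The handle moves on a circle of radius 95 mm about it
- handle (a point): centre of the lever's handle, an upright round black rubber grip 20 mm across; its top is 26 mm above and the flat lever arm 32 mm below this point. It may turn in the fingers as it swings. Push needed here: 1 to 3 N in free strokes, some 7 to 12 N more just before the end stop in the stroke that makes the clamp tight; another one would take over 20 N and overtighten
- lever (a joint): lever angle: 0 at the rest stop, 0.56 rad at the stop that ends a stroke; grows as the handle goes to the vise's +x (counter-clockwise from above). Starts at 0 to 0.1, stays where left. A push beyond 0.52 (best to the stop) and a return below 0.06 advance the jaw one tooth, 8 mm (the first 2 to 11 mm); a push ending short lets it slip back
- cube_mid (a point): centre of the filter cube: black block 56 x 40 x 40 mm (x, y, z), a round 28 mm glass window flush in its top and in both long sides, 0.13 to 0.25 kg; the point is 20 mm above its underside. It stands upright on the bench left or right of the vise; its x is the long way and goes along the vise's x when clamped (either way round)
- turret: squat black block 70 x 55 x 22 mm with an aluminium ring (42 mm across, 26 mm tall) on top, not the filter cube; its place on the bench may be swapped with the cube's; to be left where it is. Origin at its underside middle
- objective: aluminium microscope objective standing nose up, 33 mm across, 48 mm tall; to be left where it is. Origin at its underside middle
- tipbox: grey box with a clear lid, 85 x 120 x 65 mm; to be left where it is. Origin at its underside middle
- dish: flat closed dish, 90 mm across, 14 mm tall; to be left where it is. Origin at its underside middle
- driver: screwdriver, 160 mm long, lying flat; to be left where it is. Origin at its underside
- beaker: glass beaker, 64 mm across, 75 mm tall; to be left where it is. Origin at its underside middle
- jar: small brown jar, 48 mm across, 60 mm tall; to be left where it is. Origin at its underside middle
Mind the look-alikes: they are no part of the job. What is shaped like the part that bears cube_mid but red is not meant.

How it is judged (in metres and radians):
On the way, in this order (a step that is already met when the one before it is completed fails the run):
1. the cube stands in the nest between the rails, lengthwise, not more than 20 mm short of the fixed jaw, and has been let go (y of cube_mid in the frame of seat between -0.006 and 0.006 m and z of cube_mid in the frame of seat between 0.015 and 0.025 m and x of cube_mid in the frame of seat between -0.02 and 0.004 m and angle between the x axis of cube_mid and the x axis of vise, either way round below 0.15 rad and contact force between the fingers and cube below 0.05 N), for 0.1 s.
2. the lever has been pushed through a first stroke (value of joint lever above 0.45 rad).
3. the lever has been brought back (value of joint lever below 0.08 rad).
4. further strokes have clamped the cube against the fixed jaw (contact force between cube and anvil above 20 N), for 0.2 s.
At the end, for the whole second after the job is handed in: the cube stands upright in the nest, lengthwise (within 0.08 rad), within 4 mm of its seat along the vise and 6 mm across, pressed on the fixed jaw with 20 to 75 N, at rest; the lever within 0.08 rad of its rest stop (y of cube_mid in the frame of seat between -0.006 and 0.006 m and z of cube_mid in the frame of seat between 0.015 and 0.025 m and x of cube_mid in the frame of seat between -0.004 and 0.004 m and angle between the x axis of cube_mid and the x axis of vise, either way round below 0.08 rad and angle between cube_mid's own z axis and vertical below 0.08 rad and contact force between cube and anvil between 20 and 75 N and value of joint lever below 0.08 rad and linear speed of cube below 0.01 m/s); the robot touches nothing.
It fails at once if the cube is overtightened (pressed on the fixed jaw with more than 90 N) (contact force between cube and anvil above 90 N).
It fails at once if one of the other loose things is shifted by more than 30 mm (distance of any of turret, objective, tipbox, dish, driver, beaker, jar from where it was at the start of the episode above 0.03 m).
It also fails if it takes over 61 s, if anything falls off the work surface, if the arm or the gripper's body presses on something with over 40 N, if the wrist force passes 120 N, or if a joint passes its speed limit or range.

## Working session

There is one attempt and no reset: what is moved stays moved. The work goes in short steps, Python scripts to look and compute and a tool call to move; the robot and the scene stay as the last step left them, time stands still between calls to the robot, and variables do not carry over. Pictures are saved under pics/ and viewed, about 8 in all and at most 12, crops included, and the job is handed in when it is done.

Besides the shell and the picture viewer there is one more tool, called after "Call:" as name(argument=value, ...), one argument or row to a line, values as JSON. carry_out: Moves the arm, as the interface text tells. Its arguments: {"type":"object","properties":{"rows":{"type":"array","items":{"type":"array"}},"jaw":{"type":"number"}},"required":["rows"]}

```bash
ls; mkdir -p pics; cat > h.py <<'E'
import numpy as np, cv2
from rig import readout, grab_frame, get_calibration, r
from scipy.spatial.transform import Rotation as R
def K(c):
    f=240/np.tan(np.radians(c["fovy"])/2); return f
def ray(name,u,v):
    c=get_calibration(name); f=K(c)
    d=np.array([(u-c["cx"])/f,(v-c["cy"])/f]); p=d.copy()
    for _ in range(20): p=d/(1+c["k1"]*(p@p))
    T=np.array(c["world_from_camera"]); 
    return T[:3,3],T[:3,:3]@np.array([p[0],-p[1],-1])
def onz(name,u,v,z):
    o,d=ray(name,u,v); return o+d*(z-o[2])/d[2]
def atdepth(name,u,v,dep):
    o,d=ray(name,u,v); return o+d*dep
def proj(name,P):
    c=get_calibration(name); T=np.linalg.inv(np.array(c["world_from_camera"])); q=T[:3,:3]@np.array(P,float)+T[:3,3]
    p=np.array([q[0],-q[1]])/-q[2]; p=p*(1+c["k1"]*(p@p)); return p*K(c)+[c["cx"],c["cy"]]
def cloud(name,dep):
    c=get_calibration(name); f=K(c); v,u=np.mgrid[:480,:640].astype(float)
    dx=(u-c["cx"])/f; dy=(v-c["cy"])/f; x,y=dx.copy(),dy.copy()
    for _ in range(20):
        s=1+c["k1"]*(x*x+y*y); x,y=dx/s,dy/s
    T=np.array(c["world_from_camera"]); P=np.stack([x,-y,-np.ones_like(x)],-1)*dep[...,None]
    return P@T[:3,:3].T+T[:3,3]
E
python3 - <<'E'
from h import *
for n in("scene","top"):
    p,d=grab_frame(n); cv2.imwrite(f"pics/{n}1.png",p[...,::-1]); np.save(f"{n}1.npy",d); c=get_calibration(n); print(n,c)
print(readout.sense())
E
```

```text
pics
scene {'fovy': 49.58027316341169, 'cx': 323.92925171023353, 'cy': 237.40001268986452, 'k1': -0.03518641017741387, 'world_from_camera': array([[-1.44149403e-01, -6.11353553e-01,  7.78118104e-01,
         1.36490774e+03],
       [ 9.89553793e-01, -8.74197728e-02,  1.14634526e-01,
         1.10401566e+02],
       [-2.05931693e-03,  7.86514219e-01,  6.17568735e-01,
         7.40706016e+02],
       [ 0.00000000e+00,  0.00000000e+00,  0.00000000e+00,
         1.00000000e+00]])}
top {'fovy': 55.074672577906654, 'cx': 321.326158788082, 'cy': 232.0193805916723, 'k1': -0.003701372660956517, 'world_from_camera': array([[ 5.65755775e-03,  9.87350027e-01, -1.58454779e-01,
         3.96276255e+02],
       [-9.99983642e-01,  5.45270132e-03, -1.72756167e-03,
        -2.39609398e+01],
       [-8.41701471e-04,  1.58461961e-01,  9.87364724e-01,
         1.01782681e+03],
       [ 0.00000000e+00,  0.00000000e+00,  0.00000000e+00,
         1.00000000e+00]])}
{'t': 0.1, 'qpos': array([ 1.10252977e+00,  3.13366473e-01,  1.49838382e+00,  1.06321928e-05,
        1.33097997e+00, -2.23407402e-01]), 'dq': array([-0.00172995,  0.00086453, -0.00059339, -0.00054829,  0.00195323,
       -0.0009905 ]), 'tau': array([ 7.56694863e-04, -4.12903798e+01, -2.60140014e+01, -2.39184428e-04,
        3.09442097e-03,  9.62548057e-06]), 'position': array([127.17514261, 509.12297799, 230.79785806]), 'ee_rot': array([-3.83619342e-01, -3.11768406e+00,  1.67544774e-03]), 'force': array([-0.36977881, -0.14158998,  0.25886539]), 'ft_torque': array([0.00600601, 0.08442939, 0.00892367]), 'grip_width': 84.86905455520217}
```

View pics/top1.png

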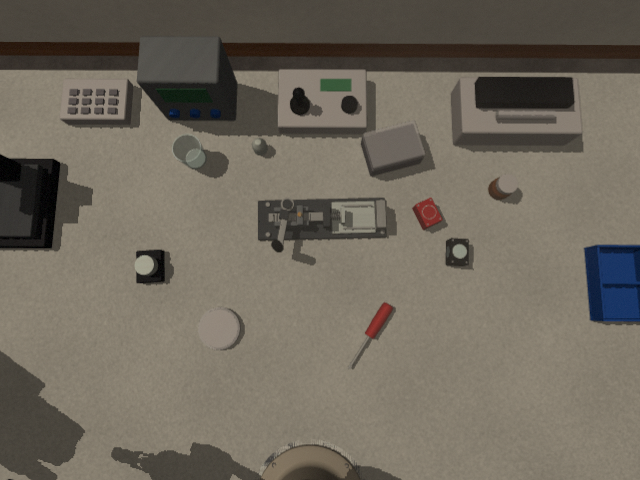

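View pics/scene1.png

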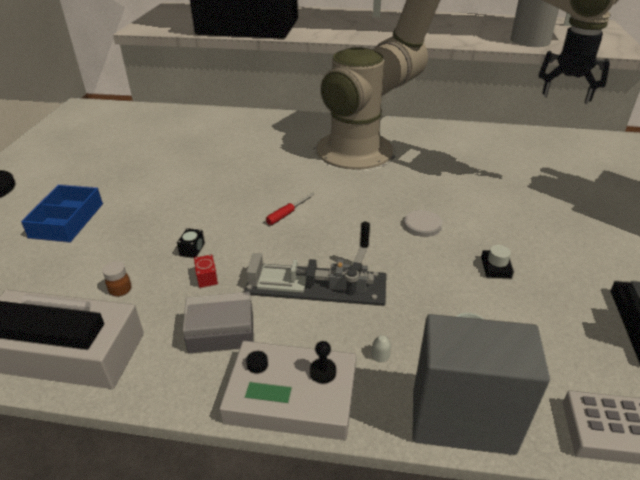

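The top view shows the vise at about x 258–386, y 198–240. The handle is at (278,245) and the black cube at (457,252). The red decoy is at (428,213), the turret at (150,266). Next I measure using depth.

```bash
python3 - <<'E'
from h import *
p=cv2.imread("pics/top1.png"); d=np.load("top1.npy"); P=cloud("top",d)
crop=p[180:270,240:480]; cv2.imwrite("pics/crop1.png",cv2.resize(crop,None,fx=3.3,fy=3.3,interpolation=cv2.INTER_CUBIC))
z=P[...,2]; print("bench z",np.median(z[280:300,250:300]))
def obj(name,lo,hi,box,dark=None):
    m=np.zeros(z.shape,bool); u0,u1,v0,v1=box; m[v0:v1,u0:u1]=True
    m&=(z>lo)&(z<hi)&(d>0)
    if dark: m&=(p.max(2)<dark)
    q=P[m][:,:2].astype(np.float32); rc=cv2.minAreaRect(q); print(name,m.sum(),P[m].mean(0).round(1),rc,np.percentile(z[m],[5,50,95]).round(1))
obj("cube",34,46,(435,480,230,275))
obj("base",6,16,(245,400,190,250))
obj("anvil",46,58,(365,395,190,250))
obj("rails",20,26,(325,380,190,250))
obj("floor",15,20,(325,380,190,250))
obj("pad",30,75,(315,365,190,250))
obj("handle",85,140,(265,300,225,260))
obj("tall",75,140,(250,300,190,260))
m=(z[190:260,250:310]); print(m.max(), np.histogram(m,bins=range(0,150,8)))
E
```

```text
bench z 0.05092742594979427
cube 499 [ 512.5 -316.4   40.3] ((513.1416015625, -316.7097473144531), (39.6203498840332, 56.80025100708008), 86.58212280273438) [36.9 40.3 43.5]
base 2211 [581.6   2.8  12. ] ((595.7986450195312, -22.10986328125), (107.84308624267578, 284.4068298339844), 2.2538726329803467) [ 8.5 12.  15.4]
anvil 262 [ 591.8 -149.2   51.9] ((592.440673828125, -149.5017852783203), (59.913700103759766, 20.139633178710938), 1.9471181631088257) [49.1 52.  54.8]
rails 269 [590.5 -98.9  21.7] ((589.2507934570312, -92.82354736328125), (69.98514556884766, 94.7777099609375), 0.315343976020813) [20.1 21.3 24.9]
floor 912 [589.  -94.9  17.8] ((589.76611328125, -89.77967834472656), (87.43869018554688, 113.5582504272461), 4.845568656921387) [15.7 17.9 19.8]
pad 399 [586.9 -39.5  46.6] ((588.1405029296875, -39.54488754272461), (49.772315979003906, 62.84297561645508), 1.103394865989685) [34.5 49.4 53.7]
handle 97 [514.   66.  112.9] ((515.316650390625, 66.8309097290039), (19.067718505859375, 18.377155303955078), 22.646089553833008) [ 88.7 115.9 119.9]
tall 103 [513.8  65.7 111. ] ((515.3833618164062, 66.67108917236328), (19.067718505859375, 18.723552703857422), 22.646089553833008) [ 84.5 115.8 119.8]
1017.8268138801574 (array([ 963, 1031,   43,   34,  201,  151,  110,  372,  125,    3,    8,
          4,    8,    5,   71,    5,    0,    0]), array([  0,   8,  16,  24,  32,  40,  48,  56,  64,  72,  80,  88,  96,
       104, 112, 120, 128, 136, 144]))
```

View pics/crop1.png

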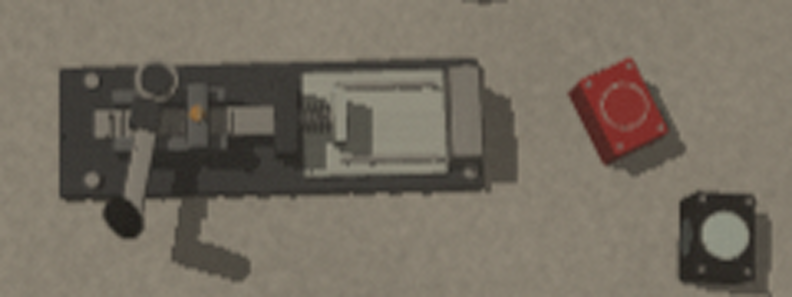

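The crop confirms the following: the cube's long side runs nearly along world x with its window up, the handle is lower left of the pivot ring, and the nest is open. I'll cross-check the positions with the scene camera and write a helper for computing moves.

```bash
cat >> h.py <<'E'
def go(x,y,z,yaw):
    """shift (tool axes, cm) and turn about tool z (deg) to reach TCP x,y,z with tool y at yaw deg, tool down"""
    s=readout.sense(); M=R.from_rotvec(s["ee_rot"]).as_matrix()
    G=np.array([[np.sin(np.radians(yaw)),np.cos(np.radians(yaw)),0],[-np.cos(np.radians(yaw)),np.sin(np.radians(yaw)),0],[0,0,-1]])
    sh=M.T@(np.array([x,y,z])-s["position"])/10; rv=np.degrees(R.from_matrix(M.T@G).as_rotvec())
    print("t",s["t"],"pos",s["position"].round(1),"F",s["force"].round(1),"w",round(s["grip_width"],1)); print("shift",sh.round(2),"len",np.linalg.norm(sh).round(1),"turn",rv.round(1),"step/5",(sh/5).round(2))
E
python3 - <<'E'
from h import *
p=cv2.imread("pics/scene1.png"); d=np.load("scene1.npy"); P=cloud("scene",d); z=P[...,2]
def obj(name,lo,hi,box):
    m=np.zeros(z.shape,bool); u0,u1,v0,v1=box; m[v0:v1,u0:u1]=True
    m&=(z>lo)&(z<hi)&(d>0)
    q=P[m][:,:2].astype(np.float32); rc=cv2.minAreaRect(q); print(name,m.sum(),np.median(P[m],0).round(1),[np.round(a,1) for a in rc],np.percentile(z[m],[5,50,95]).round(1)); print(cv2.boxPoints(rc).round(0).tolist())
obj("cube",38,43,(175,210,225,260))
obj("anvil",49,56,(240,268,250,295))
obj("handle",112,122,(350,375,215,255))
pt=cv2.imread("pics/top1.png"); d=np.load("top1.npy"); P=cloud("top",d); z=P[...,2]
obj("top cube",36,46,(435,480,230,275)); obj("top anvil",46,58,(365,395,190,250)); obj("top handle",105,125,(265,300,225,260))
# edges of base in top picture vs anvil angle: base points
obj("base strip",9,15,(300,400,190,250))
go(513,-316.5,230,86.6)
E
```

```text
cube 175 [ 520.8 -310.5   38.9] [array([ 543.9, -298.9]), array([123.4,  52.7]), np.float64(29.3)] [38.1 38.9 40.4]
[[477.0, -306.0], [503.0, -352.0], [611.0, -292.0], [585.0, -246.0]]
anvil 123 [ 597.5 -146.6   50.3] [array([ 597.6, -147.4]), array([59.9, 19.6]), np.float64(1.1)] [49.3 50.3 52. ]
[[567.0, -138.0], [568.0, -158.0], [628.0, -157.0], [627.0, -137.0]]
handle 43 [521.   69.1 114.3] [array([519.8,  69.1]), array([18.1, 16. ]), np.float64(82.0)] [112.3 114.3 116.8]
[[511.0, 61.0], [526.0, 59.0], [529.0, 77.0], [513.0, 79.0]]
top cube 487 [ 511.8 -316.6   40.4] [array([ 513. , -316.6]), array([39.6, 56.3]), np.float64(86.3)] [37.4 40.4 43.5]
[[484.0, -335.0], [540.0, -338.0], [542.0, -299.0], [486.0, -295.0]]
top anvil 262 [ 592.2 -149.5   52. ] [array([ 592.4, -149.5]), array([59.9, 20.1]), np.float64(1.9)] [49.1 52.  54.8]
[[562.0, -140.0], [563.0, -161.0], [623.0, -159.0], [622.0, -138.0]]
top handle 81 [514.7  66.7 116.6] [array([515.4,  66.8]), array([19. , 18.4]), np.float64(20.4)] [111.4 116.6 120.3]
[[503.0, 72.0], [510.0, 55.0], [528.0, 62.0], [521.0, 79.0]]
base strip 1118 [564.7 -32.3  12.1] [array([589.1, -69.1]), array([ 90.4, 190.7]), np.float64(1.8)] [ 9.7 12.1 14.6]
[[541.0, 25.0], [547.0, -166.0], [637.0, -163.0], [631.0, 28.0]]Traceback (most recent call last):
  File "<stdin>", line 14, in <module>
  File "h.py", line 30, in go
    sh=M.T@(np.array([x,y,z])-s["position"])/10; rv=np.degrees(R.from_matrix(M.T@G).as_rotvec())
                                                               ~~~~~~~~~~~~~^^^^^^^
  File "scipy/spatial/transform/_rotation.pyx", line 1143, in scipy.spatial.transform._rotation.Rotation.from_matrix
ValueError: Non-positive determinant (left-handed or null coordinate frame) in rotation matrix 0: [[-9.82840314e-01  1.84458259e-01 -2.62110833e-04]
 [ 1.84457867e-01  9.82839799e-01  1.10705418e-03]
 [-4.61818244e-04 -1.03970907e-03  9.99999353e-01]].
```

```bash
sed -i 's/G=np.array.*/a=np.radians(yaw); G=np.array([[-np.sin(a),np.cos(a),0],[np.cos(a),np.sin(a),0],[0,0,-1]])/' h.py
python3 -c "
from h import *
go(515.5,-315.5,200,86.5)"
```

```text
t 0.1 pos [127.2 509.1 230.8] F [-0.4 -0.1  0.3] w 84.9
shift [-57.67 -70.59   3.14] len 91.2 turn [ -0.1  -0.  -10.5] step/5 [-11.53 -14.12   0.63]
```

Call:
carry_out(
  rows=[
    [[-3.1, -3.8, 0], [0, 0, 0]],
    [[-6.2, -7.6, 0], [0, 0, 0]],
    [[-9.3, -11.4, 0], [0, 0, 0]],
    [[-12.4, -15.2, 0], [0, 0, 0]],
    [[-15.5, -19, 0], [0, 0, 0]],
  ],
)

```text
t: 0.6
position: [231.7, 285.7, 231.1]
ee_rot: [0.382, 3.118, -0.0]
force: [2.2, 0.6, -0.3]
grip_width: 85.5
```

Call:
carry_out(
  rows=[
    [[-3.1, -3.8, 0], [0, 0, 0]],
    [[-6.2, -7.6, 0], [0, 0, 0]],
    [[-9.3, -11.4, 0], [0, 0, 0]],
    [[-12.4, -15.2, 0], [0, 0, 0]],
    [[-15.5, -19, 0], [0, 0, 0]],
  ],
)

```text
t: 1.1
position: [336.1, 63.5, 231.4]
ee_rot: [0.384, 3.118, 0.0]
force: [1.5, 1.1, -0.6]
grip_width: 85.7
```

Call:
carry_out(
  rows=[
    [[-3.1, -3.8, 0], [0, 0, 0]],
    [[-6.2, -7.6, 0], [0, 0, 0]],
    [[-9.3, -11.4, 0], [0, 0, 0]],
    [[-12.4, -15.2, 0], [0, 0, 0]],
    [[-15.5, -19, 0], [0, 0, 0]],
  ],
)

```text
t: 1.6
position: [440.6, -158.5, 231.0]
ee_rot: [-0.385, -3.118, -0.0]
force: [0.4, 0.9, 0.1]
grip_width: 85.2
```

Call:
carry_out(
  rows=[
    [[-3, -3.6, 0.5], [0, 0, -3]],
    [[-6, -7.2, 1], [0, 0, -7]],
    [[-8, -10, 1.7], [0, 0, -10.5]],
    [[-10, -12.5, 2.4], [0, 0, -10.5]],
    [[-11.1, -13.6, 3.1], [0, 0, -10.5]],
  ],
)

```text
t: 2.1
position: [515.1, -317.4, 199.0]
ee_rot: [-0.099, -3.139, -0.001]
force: [0.2, 1.1, -0.3]
grip_width: 85.6
```

```bash
python3 -c "
from h import *
go(515.5,-315.5,60,86.5)"
```

```text
t 2.1 pos [ 515.1 -317.4  199. ] F [ 0.2  1.1 -0.3] w 85.6
shift [-0.04  0.19 13.9 ] len 13.9 turn [ 0.  -0.1 -0.1] step/5 [-0.01  0.04  2.78]
```

Call:
carry_out(
  rows=[
    [[0, 0.2, 4.5], [0, 0, 0]],
    [[0, 0.2, 9], [0, 0, 0]],
    [[0, 0.2, 13.5], [0, 0, 0]],
    [[0, 0.2, 17], [0, 0, 0]],
    [[0, 0.2, 18.7], [0, 0, 0]],
  ],
)

```text
t: 2.6
position: [513.6, -311.9, 9.5]
ee_rot: [-0.097, -3.136, -0.006]
force: [0.2, -0.6, 1.2]
grip_width: 85.1
```

Call:
carry_out(
  rows=[
    [[0, 0, 0], [0, 0, 0]],
    [[0, 0, 0], [0, 0, 0]],
    [[0, 0, 0], [0, 0, 0]],
    [[0, 0, 0], [0, 0, 0]],
    [[0, 0, 0], [0, 0, 0]],
  ],
  jaw=1.0,
)

```text
t: 3.1
position: [515.8, -313.9, 15.1]
ee_rot: [0.097, 3.138, -0.003]
force: [-0.6, -0.0, 7.0]
grip_width: 38.9
```

Call:
carry_out(
  rows=[
    [[0, 0, 0], [0, 0, 0]],
    [[0, 0, 0], [0, 0, 0]],
    [[0, 0, 0], [0, 0, 0]],
    [[0, 0, 0], [0, 0, 0]],
    [[0, 0, 0], [0, 0, 0]],
  ],
)

```text
t: 3.6
position: [515.9, -313.9, 15.0]
ee_rot: [0.097, 3.138, -0.003]
force: [0.4, 0.4, 7.8]
grip_width: 38.8
```

Call:
carry_out(
  rows=[
    [[0, 0, -1], [0, 0, 0]],
    [[0, 0, -3], [0, 0, 0]],
    [[0, 0, -6], [0, 0, 0]],
    [[0, 0, -9], [0, 0, 0]],
    [[0, 0, -11], [0, 0, 0]],
  ],
)

```text
t: 4.1
position: [515.4, -313.4, 126.3]
ee_rot: [0.097, 3.138, -0.003]
force: [-0.6, -0.5, -2.3]
grip_width: 39.0
```

```bash
python3 -c "
from h import *
go(593.8,-107,100,1.7)"
```

```text
t 4.1 pos [ 515.4 -313.4  126.3] F [-0.6 -0.5 -2.3] w 39.0
shift [-6.55 21.09  2.61] len 22.2 turn [ 0.   0.2 84.8] step/5 [-1.31  4.22  0.52]
```

Call:
carry_out(
  rows=[
    [[-1.3, 4.2, 0], [0, 0, 8.5]],
    [[-2.6, 8.4, 0], [0, 0, 17]],
    [[-3.9, 12.6, 0], [0, 0, 25.5]],
    [[-5.2, 16.8, 0], [0, 0, 34]],
    [[-6.5, 21, 0], [0, 0, 42.5]],
  ],
)

```text
t: 4.6
position: [592.7, -107.2, 124.1]
ee_rot: [1.226, 2.892, 0.0]
force: [0.9, -0.6, -1.0]
grip_width: 38.9
```

Call:
carry_out(
  rows=[
    [[0, 0, 0], [0, 0, 8.5]],
    [[0, 0, 0], [0, 0, 17]],
    [[0, 0, 0], [0, 0, 25.5]],
    [[0, 0, 0], [0, 0, 34]],
    [[0, 0, 0], [0, 0, 42]],
  ],
)

```text
t: 5.1
position: [592.3, -108.8, 124.0]
ee_rot: [2.181, 2.261, 0.0]
force: [0.5, 0.4, -1.4]
grip_width: 38.8
```

```bash
python3 - <<'E'
from h import *
go(593.8,-107,80,1.7)
p,d=grab_frame("scene"); np.save("scene2.npy",d); cv2.imwrite("pics/scene2f.png",p[...,::-1])
pt,dt=grab_frame("top"); np.save("top2.npy",dt); cv2.imwrite("pics/top2f.png",pt[...,::-1])
a=cv2.resize(p[200:320,220:400,::-1],None,fx=3.3,fy=3.3,interpolation=cv2.INTER_CUBIC)
cv2.imwrite("pics/s2.png",a)
P=cloud("scene",d); z=P[...,2]
for z0 in (30,70,75,80,85,90): print(z0,[P[250:300,240:320][(abs(z[250:300,240:320]-z0)<2)].mean(0).round(0)])
E
```

```text
t 5.1 pos [ 592.3 -108.8  124. ] F [ 0.5  0.4 -1.4] w 38.8
shift [0.17 0.15 4.4 ] len 4.4 turn [0.  0.  0.4] step/5 [0.03 0.03 0.88]
30 [array([608., -77.,  30.])]
70 [array([nan, nan, nan])]
75 [array([nan, nan, nan])]
80 [array([nan, nan, nan])]
85 [array([nan, nan, nan])]
90 [array([nan, nan, nan])]<stdin>:8: RuntimeWarning: Mean of empty slice.
  ret = um.true_divide(
```

View pics/s2.png

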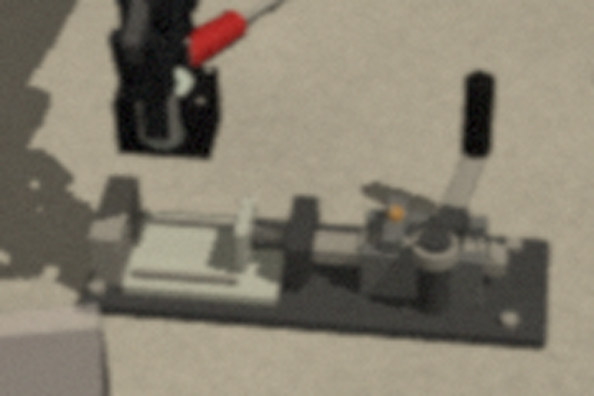

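The view shows the cube hanging level above and short of the nest. Its facing lower edge runs from about (256,246) to (284,248) in the full frame, and it is lengthwise along the vise. I'll measure its face against the anvil in the same camera.

```bash
python3 - <<'E'
from h import *
def rep(n,m,P):
    q=P[m]; print(n,m.sum(),"med",np.median(q,0).round(1),"lo",np.percentile(q,1,axis=0).round(1),"hi",np.percentile(q,99,axis=0).round(1))
for name in("scene","top"):
    d=np.load(name+"2.npy"); P=cloud(name,d); x,y,z=P[...,0],P[...,1],P[...,2]
    near=(d>0)&(x>555)&(x<640)&(y<-60)&(y>-160)
    if name=="scene":
        c=near&(z>100)&(z<150)&(x>600)
        rep("cube +x face",c,P)
        for zz in range(100,165,8):
            m=near&(abs(z-zz)<4)&(x>600); 
            if m.sum()>3: rep(zz,m,P)
        m=c&(z<140); A=np.c_[P[m][:,1],np.ones(m.sum())]; k=np.linalg.lstsq(A,P[m][:,0],rcond=None)[0]; print("face slope dx/dy deg",np.degrees(np.arctan(k[0])), "x at y=-107",k@[-107,1])
    else:
        c=near&(z>130)&(z<165); rep("top view",c,P)
    d1=np.load(name+"1.npy"); P=cloud(name,d1); x,y,z=P[...,0],P[...,1],P[...,2]
    a=(abs(z-51)<4)&(x>550)&(x<640)&(y<-130)&(y>-175); rep("anvil",a,P)
    a=(z>21.0)&(z<25)&(x>550)&(x<640)&(y<-80)&(y>-130); rep("rails",a,P)
    h,e=np.histogram(x[a],bins=np.arange(555,640,3)); print(list(zip(e.astype(int),h)))
    a=(abs(z-22)<15)&(x>555)&(x<640)&(y<-95)&(y>-125);
    b=np.round(x[a]/3)*3; print([(int(v),round(float(np.median(z[a][b==v])),1)) for v in np.unique(b)])
E
```

```text
cube +x face 496 med [ 613.3 -101.3  132.3] lo [ 601.  -134.9  107.5] hi [626.6 -80.1 149.4]
108 41 med [ 612.7 -105.6  110.1] lo [ 604.5 -134.9  106.4] hi [615.5 -80.3 111.8]
116 92 med [ 613.3 -106.5  115.6] lo [ 606.3 -133.9  112.2] hi [616.4 -80.  119.8]
124 76 med [613.1 -99.2 124.5] lo [ 606.9 -134.3  120.1] hi [620.3 -80.2 127.3]
132 90 med [ 614.  -101.1  132.7] lo [ 604.8 -134.7  128.1] hi [626.4 -80.  135.9]
140 104 med [ 614.4 -102.1  140. ] lo [ 602.9 -133.8  136.1] hi [627.1 -80.3 143.8]
148 105 med [611.9 -97.5 146.9] lo [ 600.3 -135.2  144.2] hi [627.4 -80.2 151.9]
156 28 med [ 625.2 -106.1  154.4] lo [ 615.6 -114.5  152.2] hi [629.2 -97.2 158.7]
164 4 med [620.7 -96.  165.6] lo [615.9 -97.1 164.3] hi [623.7 -95.1 167.1]
face slope dx/dy deg -4.082877633255603 x at y=-107 614.3140957825676
anvil 194 med [ 596.9 -147.4   49.6] lo [ 566.1 -157.6   47.1] hi [ 625.7 -137.4   52.6]
rails 39 med [ 571.9 -101.6   21.7] lo [ 567.4 -127.9   21. ] hi [622.2 -80.7  22.9]
[(np.int64(555), np.int64(0)), (np.int64(558), np.int64(0)), (np.int64(561), np.int64(0)), (np.int64(564), np.
[... 202 characters left out ...]
585), np.int64(0)), (np.int64(588), np.int64(0)), (np.int64(591), np.int64(0)), (np.int64(594), np.int64(0)), (np.int64(597), np.int64(0)), (np.int64(600), np.int64(0)), (np.int64(603), np.int64(0)), (np.int64(606), np.int64(0)), (np.int64(609), np.int64(0)), (np.int64(612), np.int64(0)), (np.int64(615), np.int64(1)), (np.int64(618), np.int64(9)), (np.int64(621), np.int64(5)), (np.int64(624), np.int64(0)), (np.int64(627), np.int64(0)), (np.int64(630), np.int64(0)), (np.int64(633), np.int64(0)), (np.int64(636), np.int64(0))]
  return _methods._mean(a, axis=axis, dtype=dtype,
  ret = um.true_divide(
Traceback (most recent call last):
IndexError: index -1 is out of bounds for axis 0 with size 0
```

```bash
python3 -c "
from h import *
go(594.2,-107.2,40,1.7)"
```

```text
t 5.2 pos [ 592.4 -108.8  123.9] F [ 0.4  0.  -1.1] w 39.1
shift [0.16 0.19 8.39] len 8.4 turn [0.  0.  0.7] step/5 [0.03 0.04 1.68]
```

Call:
carry_out(
  rows=[
    [[0.16, 0.19, 2], [0, 0, 0.6]],
    [[0.16, 0.19, 4.5], [0, 0, 0.6]],
    [[0.16, 0.19, 6.5], [0, 0, 0.6]],
    [[0.16, 0.19, 7.9], [0, 0, 0.6]],
    [[0.16, 0.19, 8.4], [0, 0, 0.6]],
  ],
)

```text
t: 5.7
position: [593.8, -107.1, 38.3]
ee_rot: [-2.182, -2.257, 0.001]
force: [-0.2, 0.1, -1.1]
grip_width: 38.8
```

Call:
carry_out(
  rows=[
    [[0, 0, 0.2], [0, 0, 0]],
    [[0, 0, 0.35], [0, 0, 0]],
    [[0, 0, 0.45], [0, 0, 0]],
    [[0, 0, 0.5], [0, 0, 0]],
    [[0, 0, 0.5], [0, 0, 0]],
  ],
)

```text
t: 6.2
position: [594.4, -107.3, 34.6]
ee_rot: [2.186, 2.256, 0.0]
force: [1.0, -0.0, -1.3]
grip_width: 39.0
```

Call:
carry_out(
  rows=[
    [[0, 0, 0.05], [0, 0, 0]],
    [[0, 0, 0.1], [0, 0, 0]],
    [[0, 0, 0.15], [0, 0, 0]],
    [[0, 0, 0.2], [0, 0, 0]],
    [[0, 0, 0.2], [0, 0, 0]],
  ],
)

```text
t: 6.7
position: [594.4, -107.2, 33.1]
ee_rot: [2.186, 2.256, -0.0]
force: [-3.0, 1.8, 5.8]
grip_width: 39.2
```

Call:
carry_out(
  rows=[
    [[0, 0, 0], [0, 0, 0]],
    [[0, 0, 0], [0, 0, 0]],
    [[0, 0, 0], [0, 0, 0]],
    [[0, 0, -0.2], [0, 0, 0]],
    [[0, 0, -0.5], [0, 0, 0]],
  ],
  jaw=0.2,
)

```text
t: 7.2
position: [594.2, -107.2, 37.3]
ee_rot: [-2.186, -2.256, 0.0]
force: [0.6, 0.1, -0.8]
grip_width: 68.2
```

Call:
carry_out(
  rows=[
    [[0, 0, -2], [0, 0, 0]],
    [[0, 0, -5], [0, 0, 0]],
    [[0, 0, -9], [0, 0, 0]],
    [[0, 0, -13], [0, 0, 0]],
    [[0, 0, -17], [0, 0, 0]],
  ],
)

```text
t: 7.7
position: [594.0, -107.1, 209.3]
ee_rot: [2.186, 2.256, 0.0]
force: [0.9, -0.1, 0.6]
grip_width: 68.2
```

Call:
carry_out(
  rows=[
    [[-4.2, -4, 0], [0, 0, 0]],
    [[-8.5, -5, 0], [0, 0, 0]],
    [[-12, -6, 0], [0, 0, 0]],
    [[-15, -7, 0], [0, 0, 0]],
    [[-17.5, -8, 0], [0, 0, 0]],
  ],
)

```text
t: 8.2
position: [519.2, -286.4, 207.6]
ee_rot: [2.187, 2.255, -0.0]
force: [0.4, 0.7, -0.4]
grip_width: 68.1
```

```bash
python3 - <<'E'
from h import *
p,d=grab_frame("top"); np.save("top3.npy",d); 
cv2.imwrite("pics/t3.png",cv2.resize(p[170:270,240:420,::-1],None,fx=4,fy=4,interpolation=cv2.INTER_CUBIC))
P=cloud("top",d); x,y,z=P[...,0],P[...,1],P[...,2]
def obj(n,m):
    rc=cv2.minAreaRect(P[m][:,:2].astype(np.float32)); print(n,m.sum(),np.median(P[m],0).round(1),[np.round(a,1) for a in rc])
b=(x>555)&(x<640)
obj("cube",b&(z>53)&(z<64)&(y<-60)&(y>-140)); obj("anvil",b&(z>48)&(z<56)&(y<-139)&(y>-170)); obj("handle",(z>105)&(z<125)&(x>480)&(x<540)&(y>20)&(y<100))
go(514.6,66.7,160,1.7)
E
```

```text
cube 513 [ 591.8 -108.3   58. ] [array([ 594.1, -101.7]), array([44.4, 75.6]), np.float64(0.9)]
anvil 250 [ 592.  -149.5   51.7] [array([ 592.4, -149.4]), array([60. , 20.4]), np.float64(1.4)]
handle 83 [514.6  66.8 116.7] [array([515.3,  66.9]), array([18.6, 18.5]), np.float64(23.3)]
t 8.25 pos [ 517.9 -289.5  207.4] F [-2.4 -3.4 -0.1] w 68.2
shift [35.63  0.67  4.68] len 35.9 turn [-0.   0.1 -0.1] step/5 [7.13 0.13 0.94]
```

View pics/t3.png

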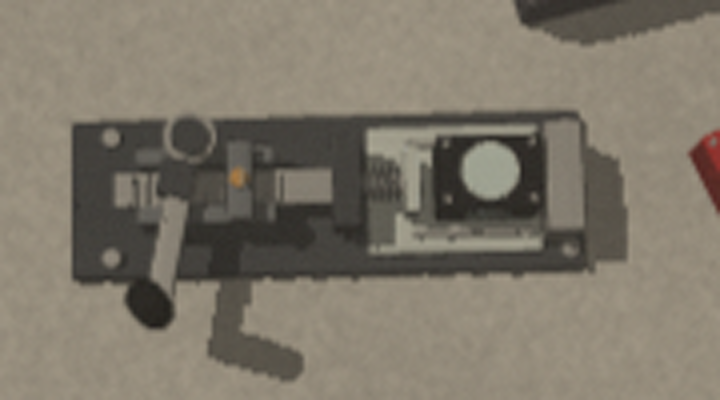

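The cube stands in the nest between the rails, with a gap of about 3 mm to the fixed jaw. The pad is still clear of it on the left. Now for the handle.

Call:
carry_out(
  rows=[
    [[4, 0.1, 0], [0, 0, -8]],
    [[8, 0.2, 0], [0, 0, -16]],
    [[12, 0.3, 0], [0, 0, -24]],
    [[16, 0.4, 0], [0, 0, -32]],
    [[20, 0.6, 0], [0, 0, -40]],
  ],
)

```text
t: 8.75
position: [519.2, -82.9, 207.7]
ee_rot: [1.274, 2.871, 0.0]
force: [0.3, 0.3, 0.2]
grip_width: 68.6
```

```bash
python3 -c "
from h import *
go(518,68,150,80.3)"
```

```text
t 8.75 pos [519.2 -82.9 207.7] F [0.3 0.3 0.2] w 68.6
shift [11.28 10.03  5.77] len 16.2 turn [  0.    0.  -38.2] step/5 [2.26 2.01 1.15]
```

Call:
carry_out(
  rows=[
    [[2.5, 2.2, 0], [0, 0, -8]],
    [[5, 4.4, 0], [0, 0, -16]],
    [[8, 7, 2], [0, 0, -24]],
    [[10, 9, 4], [0, 0, -32]],
    [[11.3, 10, 5.8], [0, 0, -38]],
  ],
)

```text
t: 9.25
position: [518.5, 68.6, 148.8]
ee_rot: [0.268, 3.13, 0.0]
force: [0.1, 0.0, 0.4]
grip_width: 68.3
```

Call:
carry_out(
  rows=[
    [[0, 0, 0], [0, 0, 0]],
    [[0, 0, 0], [0, 0, 0]],
  ],
)

```text
t: 9.45
position: [518.9, 66.2, 149.8]
ee_rot: [0.281, 3.129, -0.0]
force: [1.1, -0.4, 0.5]
grip_width: 68.2
```

```bash
python3 -c "
from h import *
go(518,68,76,80.3)"
```

```text
t 9.45 pos [518.9  66.2 149.8] F [ 1.1 -0.4  0.5] w 68.2
shift [0.12 0.16 7.38] len 7.4 turn [-0.   0.  -0.6] step/5 [0.02 0.03 1.48]
```

Call:
carry_out(
  rows=[
    [[0.1, 0.2, 2], [0, 0, 0]],
    [[0.1, 0.2, 4], [0, 0, 0]],
    [[0.1, 0.2, 6], [0, 0, 0]],
    [[0.1, 0.2, 7.4], [0, 0, 0]],
    [[0.1, 0.2, 7.4], [0, 0, 0]],
  ],
)

```text
t: 9.95
position: [517.9, 67.5, 74.9]
ee_rot: [-0.283, -3.127, 0.0]
force: [0.4, -0.0, 0.6]
grip_width: 68.6
```

Call:
carry_out(
  rows=[
    [[0, 0, 0], [0, 0, 0]],
    [[0, 0, 0], [0, 0, 0]],
    [[0, 0, 0], [0, 0, 0]],
    [[0, 0, 0], [0, 0, 0]],
    [[0, 0, 0], [0, 0, 0]],
  ],
  jaw=1.0,
)

```text
t: 10.45
position: [518.5, 68.3, 76.3]
ee_rot: [0.279, 3.128, -0.0]
force: [-2.3, -0.4, 5.7]
grip_width: 18.8
```

Call:
carry_out(
  rows=[
    [[0, 0, 0], [0, 0, 0]],
    [[0, 0, 0], [0, 0, 0]],
    [[0, 0, 0], [0, 0, 0]],
  ],
)

```text
t: 10.75
position: [518.5, 68.3, 76.3]
ee_rot: [0.279, 3.128, -0.0]
force: [-1.3, -1.2, 6.0]
grip_width: 18.5
```

```bash
cat >> h.py <<'E'
PIV=np.array([612.3,51.9])
def lev():
    s=readout.sense(); q=s["position"][:2]-PIV; u=q/np.linalg.norm(q); tg=np.array([-u[1],u[0]])
    M=R.from_rotvec(s["ee_rot"]).as_matrix()
    print("t",round(s["t"],2),"pos",s["position"].round(1),"yaw",np.degrees(np.arctan2(M[1,1],M[0,1])).round(1),"rad",np.linalg.norm(q).round(1),"ang",(np.arctan2(q[1],q[0])%(2*np.pi)).round(3),"F",s["force"].round(1),"Ftan",(s["force"][:2]@tg).round(1),"Frad",(s["force"][:2]@u).round(1),"w",round(s["grip_width"],1))
E
python3 -c "
from h import *
lev()"
```

```text
t 10.75 pos [518.5  68.3  76.3] yaw 79.8 rad 95.2 ang 2.968 F [-1.3 -1.2  6. ] Ftan 1.4 Frad 1.0 w 18.5
```

```bash
cat >> h.py <<'E'
REF=dict(pos=np.array([518.5,68.3]),yaw=79.8,rad=95.2,ang=2.968)
def arc(a0,angs,rad=95.2):
    """rows (cm, deg) from commanded lever ang a0 (tool yaw following) to angs"""
    yaw=np.radians(REF["yaw"])+(a0-REF["ang"]); ty=np.array([np.cos(yaw),np.sin(yaw)]); tx=np.array([-ty[1],ty[0]])
    f=lambda a: PIV+rad*np.array([np.cos(a),np.sin(a)])
    for a in angs:
        d=(f(a)-f(a0))/10; print(round(a,3),"x %.2f y %.2f turn %.1f"%(d@tx,d@ty,-np.degrees(a-a0)))
E
python3 -c "
from h import *
arc(2.968,[3.05,3.13,3.21,3.29,3.37])
arc(3.37,[3.40,3.42,3.44,3.46,3.48])"
```

```text
3.05 x -0.04 y -0.78 turn -4.7
3.13 x -0.13 y -1.53 turn -9.3
3.21 x -0.29 y -2.28 turn -13.9
3.29 x -0.50 y -3.01 turn -18.4
3.37 x -0.78 y -3.72 turn -23.0
3.4 x -0.01 y -0.29 turn -1.7
3.42 x -0.01 y -0.48 turn -2.9
3.44 x -0.03 y -0.67 turn -4.0
3.46 x -0.04 y -0.86 turn -5.2
3.48 x -0.06 y -1.04 turn -6.3
```

Call:
carry_out(
  rows=[
    [[-0.04, -0.78, 0], [0, 0, -4.7]],
    [[-0.13, -1.53, 0], [0, 0, -9.3]],
    [[-0.29, -2.28, 0], [0, 0, -13.9]],
    [[-0.5, -3.01, 0], [0, 0, -18.4]],
    [[-0.78, -3.72, 0], [0, 0, -23]],
  ],
)

```text
t: 11.25
position: [520.0, 30.4, 76.3]
ee_rot: [-0.355, 3.119, -0.0]
force: [2.5, 2.8, 3.1]
grip_width: 18.7
```

```bash
python3 -c "
from h import *
lev()"
```

```text
t 11.25 pos [520.   30.4  76.3] yaw 103.0 rad 94.7 ang 3.37 F [2.5 2.8 3.1] Ftan -2.2 Frad -3.1 w 18.7
```

Call:
carry_out(
  rows=[
    [[-0.01, -0.29, 0], [0, 0, -1.7]],
    [[-0.01, -0.48, 0], [0, 0, -2.9]],
    [[-0.02, -0.57, 0], [0, 0, -3.4]],
  ],
)

```text
t: 11.55
position: [521.5, 25.2, 76.3]
ee_rot: [-0.444, 3.108, 0.0]
force: [0.9, 3.4, 6.0]
grip_width: 18.9
```

```bash
python3 -c "
from h import *
lev()"
```

```text
t 11.55 pos [521.5  25.2  76.3] yaw 106.2 rad 94.7 ang 3.427 F [0.9 3.4 6. ] Ftan -3.0 Frad -1.8 w 18.9
```

Call:
carry_out(
  rows=[
    [[0, -0.1, 0], [0, 0, -0.6]],
    [[0, -0.2, 0], [0, 0, -1.2]],
  ],
)

```text
t: 11.75
position: [521.8, 24.2, 76.3]
ee_rot: [-0.475, 3.103, 0.003]
force: [0.0, 13.0, 7.7]
grip_width: 18.6
```

```bash
python3 -c "
from h import *
lev()"
```

```text
t 11.75 pos [521.8  24.2  76.3] yaw 107.4 rad 94.6 ang 3.438 F [ 0.  13.   7.7] Ftan -12.5 Frad -3.9 w 18.6
```

Call:
carry_out(
  rows=[
    [[0, -0.1, 0], [0, 0, -0.6]],
    [[0, -0.1, 0], [0, 0, -0.6]],
  ],
)

```text
t: 11.95
position: [521.7, 24.2, 76.3]
ee_rot: [-0.49, 3.101, 0.005]
force: [-0.9, 14.9, 8.3]
grip_width: 18.7
```

```bash
python3 -c "
from h import *
lev()
arc(3.46,[3.40,3.32,3.24,3.16,3.08])
arc(3.08,[3.0,2.94,2.90,2.87,2.86])"
```

```text
t 11.95 pos [521.7  24.2  76.3] yaw 108.0 rad 94.7 ang 3.438 F [-0.9 14.9  8.3] Ftan -14.5 Frad -3.5 w 18.7
3.4 x -0.01 y 0.57 turn 3.4
3.32 x -0.09 y 1.33 turn 8.0
3.24 x -0.22 y 2.08 turn 12.6
3.16 x -0.41 y 2.82 turn 17.2
3.08 x -0.66 y 3.53 turn 21.8
3.0 x -0.03 y 0.76 turn 4.6
2.94 x -0.09 y 1.33 turn 8.0
2.9 x -0.15 y 1.71 turn 10.3
2.87 x -0.20 y 1.99 turn 12.0
2.86 x -0.22 y 2.08 turn 12.6
```

Call:
carry_out(
  rows=[
    [[-0.01, 0.57, 0], [0, 0, 3.4]],
    [[-0.09, 1.33, 0], [0, 0, 8]],
    [[-0.22, 2.08, 0], [0, 0, 12.6]],
    [[-0.41, 2.82, 0], [0, 0, 17.2]],
    [[-0.66, 3.53, 0], [0, 0, 21.8]],
  ],
)

```text
t: 12.45
position: [517.4, 57.9, 76.3]
ee_rot: [0.109, 3.138, -0.001]
force: [-0.1, -1.0, 5.5]
grip_width: 18.4
```

Call:
carry_out(
  rows=[
    [[-0.03, 0.76, 0], [0, 0, 4.6]],
    [[-0.09, 1.33, 0], [0, 0, 8]],
    [[-0.15, 1.71, 0], [0, 0, 10.3]],
    [[-0.2, 1.99, 0], [0, 0, 12]],
    [[-0.2, 1.99, 0], [0, 0, 12]],
  ],
)

```text
t: 12.95
position: [520.2, 76.2, 76.3]
ee_rot: [0.431, 3.112, -0.005]
force: [-5.6, -9.7, 9.9]
grip_width: 18.6
```

```bash
python3 - <<'E'
from h import *
lev()
p,d=grab_frame("scene")
cv2.imwrite("pics/s4.png",cv2.resize(p[235:310,230:400,::-1],None,fx=4.5,fy=4.5,interpolation=cv2.INTER_CUBIC))
arc(2.87,[2.95,3.03,3.11,3.19,3.27])
arc(3.27,[3.34,3.38,3.40,3.41,3.42])
E
```

```text
t 12.95 pos [520.2  76.2  76.3] yaw 74.2 rad 95.3 ang 2.884 F [-5.6 -9.7  9.9] Ftan 10.8 Frad 2.9 w 18.6
2.95 x -0.03 y -0.76 turn -4.6
3.03 x -0.13 y -1.52 turn -9.2
3.11 x -0.28 y -2.26 turn -13.8
3.19 x -0.50 y -2.99 turn -18.3
3.27 x -0.77 y -3.70 turn -22.9
3.34 x -0.03 y -0.67 turn -4.0
3.38 x -0.06 y -1.04 turn -6.3
3.4 x -0.09 y -1.23 turn -7.4
3.41 x -0.10 y -1.33 turn -8.0
3.42 x -0.11 y -1.42 turn -8.6
```

View pics/s4.png

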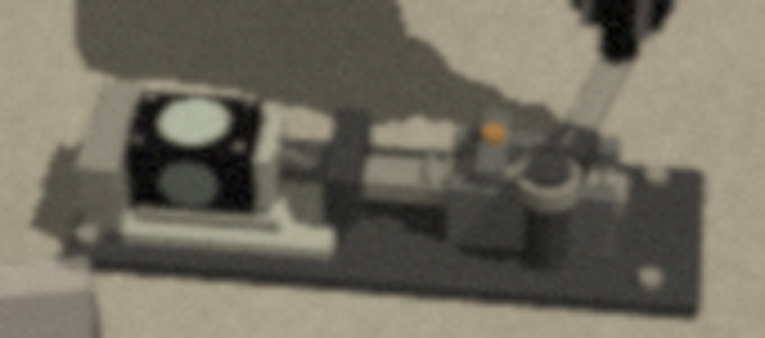

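Both stops are now felt: end stop at 3.438 and rest stop at 2.884. The pad, at about (270,160) in the crop, is next to the cube. The second stroke will be slow near the end.

Call:
carry_out(
  rows=[
    [[-0.03, -0.76, 0], [0, 0, -4.6]],
    [[-0.13, -1.52, 0], [0, 0, -9.2]],
    [[-0.28, -2.26, 0], [0, 0, -13.8]],
    [[-0.5, -2.99, 0], [0, 0, -18.3]],
    [[-0.77, -3.7, 0], [0, 0, -22.9]],
  ],
)

```text
t: 13.5
position: [518.2, 40.0, 76.3]
ee_rot: [-0.199, 3.133, 0.001]
force: [2.7, 5.2, 6.0]
grip_width: 18.5
```

```bash
python3 -c "
from h import *
lev()"
```

```text
t 13.5 pos [518.2  40.   76.3] yaw 97.3 rad 94.9 ang 3.267 F [2.7 5.2 6. ] Ftan -4.8 Frad -3.3 w 18.5
```

Call:
carry_out(
  rows=[
    [[-0.03, -0.67, 0], [0, 0, -4]],
    [[-0.06, -1.04, 0], [0, 0, -6.3]],
    [[-0.09, -1.23, 0], [0, 0, -7.4]],
    [[-0.09, -1.23, 0], [0, 0, -7.4]],
  ],
)

```text
t: 13.9
position: [520.5, 28.7, 76.3]
ee_rot: [-0.396, 3.114, 0.003]
force: [0.2, 8.9, 7.1]
grip_width: 18.5
```

```bash
python3 -c "
from h import *
lev()"
```

```text
t 13.9 pos [520.5  28.7  76.3] yaw 104.5 rad 94.7 ang 3.389 F [0.2 8.9 7.1] Ftan -8.6 Frad -2.4 w 18.5
```

Call:
carry_out(
  rows=[
    [[0, -0.1, 0], [0, 0, -0.6]],
    [[0, -0.19, 0], [0, 0, -1.1]],
    [[0, -0.19, 0], [0, 0, -1.1]],
  ],
)

```text
t: 14.2
position: [520.8, 27.2, 76.3]
ee_rot: [-0.426, 3.111, 0.003]
force: [-0.3, 11.1, 6.6]
grip_width: 18.4
```

```bash
python3 -c "
from h import *
lev()"
```

```text
t 14.2 pos [520.8  27.2  76.3] yaw 105.6 rad 94.7 ang 3.405 F [-0.3 11.1  6.6] Ftan -10.8 Frad -2.6 w 18.4
```

The resistance ramps up well before the stop: 4.8, 8.6, then 10.8 N at 3.405. This looks like the tightening stroke, so I'll finish it to the stop.

Call:
carry_out(
  rows=[
    [[0, -0.1, 0], [0, 0, -0.6]],
    [[0, -0.2, 0], [0, 0, -1.2]],
    [[0, -0.25, 0], [0, 0, -1.5]],
    [[0, -0.25, 0], [0, 0, -1.5]],
  ],
)

```text
t: 14.6
position: [521.5, 25.0, 76.3]
ee_rot: [-0.467, 3.105, 0.004]
force: [-0.8, 11.9, 7.0]
grip_width: 18.7
```

```bash
python3 -c "
from h import *
lev()"
```

```text
t 14.6 pos [521.5  25.   76.3] yaw 107.1 rad 94.7 ang 3.43 F [-0.8 11.9  7. ] Ftan -11.6 Frad -2.6 w 18.7
```

Call:
carry_out(
  rows=[
    [[0, -0.1, 0], [0, 0, -0.6]],
    [[0, -0.2, 0], [0, 0, -1.2]],
    [[0, -0.2, 0], [0, 0, -1.2]],
  ],
)

```text
t: 14.9
position: [521.7, 24.3, 76.2]
ee_rot: [-0.498, 3.1, 0.007]
force: [-1.7, 20.2, 9.5]
grip_width: 18.5
```

```bash
python3 -c "
from h import *
lev()
arc(3.466,[3.40,3.32,3.24,3.16,3.08])
arc(3.08,[3.0,2.94,2.90,2.88,2.87])"
```

```text
t 14.9 pos [521.7  24.3  76.2] yaw 108.2 rad 94.7 ang 3.437 F [-1.7 20.2  9.5] Ftan -19.8 Frad -4.3 w 18.5
3.4 x -0.02 y 0.63 turn 3.8
3.32 x -0.10 y 1.39 turn 8.4
3.24 x -0.23 y 2.13 turn 12.9
3.16 x -0.43 y 2.87 turn 17.5
3.08 x -0.68 y 3.59 turn 22.1
3.0 x -0.03 y 0.76 turn 4.6
2.94 x -0.09 y 1.33 turn 8.0
2.9 x -0.15 y 1.71 turn 10.3
2.88 x -0.18 y 1.89 turn 11.5
2.87 x -0.20 y 1.99 turn 12.0
```

Call:
carry_out(
  rows=[
    [[-0.02, 0.63, 0], [0, 0, 3.8]],
    [[-0.1, 1.39, 0], [0, 0, 8.4]],
    [[-0.23, 2.13, 0], [0, 0, 12.9]],
    [[-0.43, 2.87, 0], [0, 0, 17.5]],
    [[-0.68, 3.59, 0], [0, 0, 22.1]],
  ],
)

```text
t: 15.4
position: [517.4, 57.9, 76.3]
ee_rot: [0.109, 3.138, -0.001]
force: [1.3, -1.3, 5.0]
grip_width: 18.7
```

Call:
carry_out(
  rows=[
    [[-0.03, 0.76, 0], [0, 0, 4.6]],
    [[-0.09, 1.33, 0], [0, 0, 8]],
    [[-0.15, 1.71, 0], [0, 0, 10.3]],
    [[-0.2, 1.99, 0], [0, 0, 12]],
    [[-0.2, 1.99, 0], [0, 0, 12]],
  ],
)

```text
t: 15.9
position: [520.2, 76.2, 76.2]
ee_rot: [0.431, 3.112, -0.005]
force: [-4.8, -9.3, 9.9]
grip_width: 18.7
```

```bash
python3 - <<'E'
from h import *
lev()
p,d=grab_frame("scene")
cv2.imwrite("pics/s5.png",cv2.resize(p[235:310,230:400,::-1],None,fx=4.5,fy=4.5,interpolation=cv2.INTER_CUBIC))
p,d=grab_frame("top"); np.save("top5.npy",d)
cv2.imwrite("pics/t5.png",cv2.resize(p[170:270,240:420,::-1],None,fx=4,fy=4,interpolation=cv2.INTER_CUBIC))
E
```

```text
t 15.9 pos [520.2  76.2  76.2] yaw 74.2 rad 95.3 ang 2.884 F [-4.8 -9.3  9.9] Ftan 10.3 Frad 2.3 w 18.7
```

View pics/s5.png

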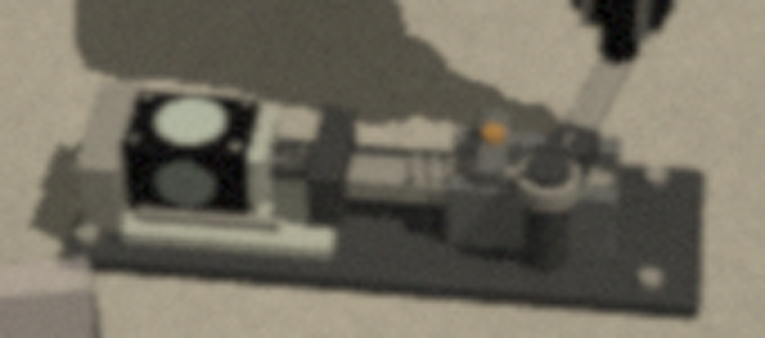

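View pics/t5.png

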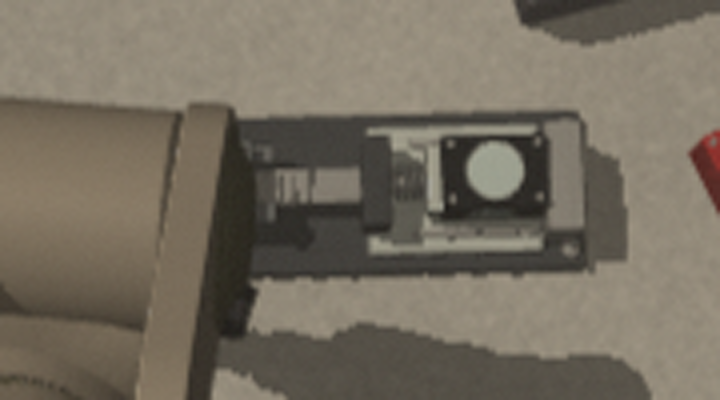

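The cube is flush against the fixed jaw. The toothed jaw has come forward and the pad spring is visibly compressed. The lever is at its rest stop, so I release it and withdraw.

Call:
carry_out(
  rows=[
    [[0, -0.1, 0], [0, 0, 0]],
    [[0, -0.1, 0], [0, 0, 0]],
  ],
)

```text
t: 16.2
position: [520.2, 76.1, 76.3]
ee_rot: [0.43, 3.111, -0.001]
force: [-2.8, -2.9, 8.1]
grip_width: 18.3
```

Call:
carry_out(
  rows=[
    [[0, 0, 0], [0, 0, 0]],
    [[0, 0, 0], [0, 0, 0]],
    [[0, 0, 0], [0, 0, 0]],
    [[0, 0, 0], [0, 0, 0]],
    [[0, 0, -0.3], [0, 0, 0]],
  ],
  jaw=0.3,
)

```text
t: 16.7
position: [519.6, 76.5, 78.0]
ee_rot: [-0.431, -3.111, 0.0]
force: [0.4, -0.6, -0.4]
grip_width: 59.5
```

Call:
carry_out(
  rows=[
    [[0, 0, -2], [0, 0, 0]],
    [[0, 0, -5], [0, 0, 0]],
    [[0, 0, -9], [0, 0, 0]],
    [[0, 0, -13], [0, 0, 0]],
    [[0, 0, -15], [0, 0, 0]],
  ],
)

```text
t: 17.2
position: [520.6, 76.5, 232.0]
ee_rot: [0.43, 3.107, 0.0]
force: [1.3, 0.1, -0.2]
grip_width: 59.8
```

Call:
carry_out(
  rows=[
    [[0, 3, 0], [0, 0, 0]],
    [[0, 7, 0], [0, 0, 0]],
    [[0, 11, 0], [0, 0, 0]],
    [[0, 15, 0], [0, 0, 0]],
    [[0, 19, 0], [0, 0, 0]],
  ],
)

```text
t: 17.7
position: [571.7, 260.9, 228.5]
ee_rot: [0.431, 3.112, 0.0]
force: [0.5, -0.2, 0.6]
grip_width: 59.6
```

```bash
python3 - <<'E'
from h import *
p,d=grab_frame("top"); P=cloud("top",d); x,y,z=P[...,0],P[...,1],P[...,2]
cv2.imwrite("pics/t6.png",p[...,::-1])
def med(n,m): print(n,m.sum(),np.median(P[m],0).round(1),[np.round(a,1) for a in cv2.minAreaRect(P[m][:,:2].astype(np.float32))])
b=(x>555)&(x<640)
med("cube",b&(z>55)&(z<62)&(y<-82)&(y>-139)); med("handle",(z>105)&(z<125)&(x>480)&(x<540)&(y>20)&(y<110))
lev()
E
```

```text
cube 462 [ 591.9 -110.5   58.1] [array([ 591.9, -110.9]), array([40. , 55.6]), np.float64(0.1)]
handle 84 [516.2  73.4 116.4] [array([516.7,  74.2]), array([18.8, 18.2]), np.float64(45.9)]
t 17.75 pos [571.8 265.8 227.8] yaw 74.4 rad 217.7 ang 1.758 F [ 0.7  4.9 -0.4] Ftan -1.6 Frad 4.7 w 59.8
```

View pics/t6.png

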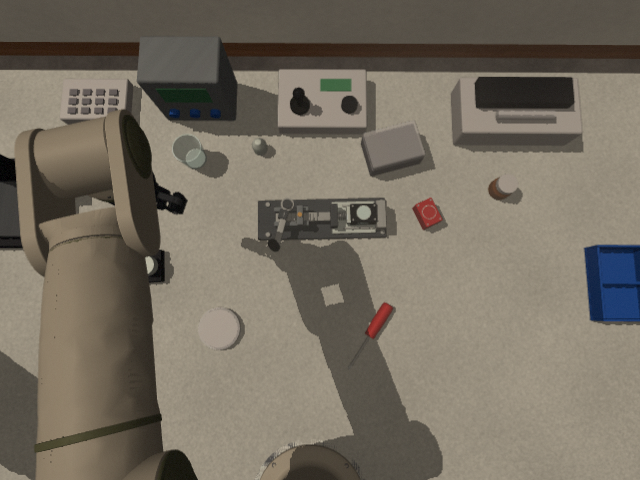

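The arm is clear of everything and the other things are where they were. The cube is clamped and the handle is at rest, at (274,245).

Call:
carry_out(
  rows=[
    [[0, 0, 0], [0, 0, 0]],
    [[0, 0, 0], [0, 0, 0]],
    [[0, 0, 0], [0, 0, 0]],
  ],
)

```text
t: 18.05
position: [571.5, 258.2, 228.6]
ee_rot: [0.433, 3.112, -0.0]
force: [-0.4, 0.1, -1.5]
grip_width: 59.7
```

```bash
python3 -c "
from h import *
r.hand_in()"
```

```text
the job is handed in; nothing more can be done
```

The cube is clamped in the vise and the job was handed in at about 18 s. I set the cube in the nest about 3 mm short of the fixed jaw, let go of it, and pumped the lever two full strokes, stop to stop.

- **Strokes:** The first stroke was free, at 2–3 N until the end stop. The second rose to 11.6 N just before the stop, about 9 N more than the free stroke, so I took it as tight and stopped there. At the stop itself the second stroke's push read 19.8 N.
- **Cube:** The last picture shows it flush on the fixed jaw, within 1 mm of its seat along the vise. It is about 0.03 rad off the vise's axis. In the picture taken just before I released the handle, the pad spring was visibly compressed.
- **Lever:** I pressed it back to its rest stop, 0.55 rad from the end stop against the expected 0.56, then released it. The last picture still shows it there.
- **Robot and other things:** The robot touches nothing. By eye, the other things have not moved in the last picture; the arm partly hides the turret there.

The two cameras disagreed by about 5 mm in x. I placed the cube from the scene camera, measuring it against the vise, and it went down between the rails without touching them. I could not measure the force on the fixed jaw; that it is between 20 and 75 N is inferred from the feel of the lever and the spring.

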